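# Pack the spice tins and clip the box shut

## Robot

A 6-joint arm with a two-finger parallel gripper is mounted at the origin on the work surface. World frame = base frame: x ahead of the robot, y to its left, z up, the work surface at z = 0. Lengths are in mm, angles in rad, forces in N, time in s.
With the tool pointing down it reaches from about 275 to 1000 mm from the base axis. Payload 8.4 kg.
Tool frame: the origin (TCP) lies at the very end of the fingers, on their centre line; the grasp point (between the pads) lies 19 mm behind it; z points along the fingers, y is the direction in which the jaws open and shut (so a half turn about z gives the same grasp; the last joint's range is limited). The gripper opens to 85 mm and grips with 20 to 120 N. Pads are 22 mm wide; open, the fingers measure 114 mm over their backs; the gripper's body (76 mm by 85 mm) begins 54 mm behind the grasp point. The pads swing forward as they close: fully open they stand 13 mm farther back than shut.
Start: joints at [1.156, 0.353, 1.633, -0, 1.155, -0.002], TCP at [250.734, 572.504, 231.281] pointing down, gripper open.
Joint ranges: [-2.63, 2.63], [-0.92, 2.1], [0.06, 2.66], [-1.3, 4.44], [0, 2.69], [-3.02, 3.02]. Speed limits (rad/s): [2.22, 2.22, 2.79, 3.14, 3.14, 3.14].

## Interface

Orientations are given as [roll, pitch, yaw] about the fixed x, y, z axes, in that order (R = Rz(yaw) Ry(pitch) Rx(roll)).
In Python, from rig import r gives the robot as it stands.
- The arm moves only by the tool apply_moves, never from a script. Its argument "rows" is text: rows parted by semicolons, each of 4 numbers parted by spaces: the shift along the tool's x, y, z in m, then the turn about the tool's z in degrees. A call has 1 to 12 rows; each row shifts and turns the commanded pose from where the row before left it, along the tool's axes as they then stand; what a row does not reach is not made up. A row lasts 1/10 s, in which the tool goes at most 50 mm and 8.59 degrees, less where a joint would pass 70% of its speed; a pose out of reach is approached as far as the arm can. A call is refused whole if a number of a shift passes 0.05 or a number of a turn 8.59, either way. A call with a gripper value outside its range is refused whole. "jaw" is the finger opening in m, from 0 to 0.0854, set as the call begins (left out, the last holds). The fingers move at their own pace and stop on an object; "squeeze" is the grip in N (left out, the last holds). Time passes only in rows, so rows that do not move let the fingers close. It gives the time, the measured TCP pose, the force and the opening at its end, in the units of the state.
- r.sense(): the state, without advancing time (a new reading comes with each control period).
- r.grab_frame(name): name is "scene" or "top"; returns (picture, depth): 384x512x3 uint8, blue, green, red; 384x512 float32, mm along the optical axis (not along the pixel's ray), 0 where there is no reading.
- r.get_calibration(name): a dict with "intrinsics" (3x3 intrinsics, pixels), "rvec" (rotation vector, rad) and "tvec" (3), from world to camera coordinates, as OpenCV has them. Camera axes: x right, y down, z forward; pixel columns grow to the right and rows downward; lengths in mm; the calibration is good to about 2 mm. A picture is of the moment at which its call begins. get_calibration takes no time and is no camera call.
- r.sign_off(): hands the job in, once; it reports no verdict.
Trained networks look in the newest picture that a camera, given by its name, has taken for a name from the list of things; names that differ only in an ending like _2 or _b are one class to them, and where a whole thing is asked for, a point or a joint stands for the part that bears it (a point fixed in the world has none). Each returns a list of dicts, best first, with "conf" (0 to 1); they miss things now and then, are a little off and sometimes report something else, mostly with a low value. They report only what shows in the picture. A call takes as long as a camera call. They do not tell look-alikes from the thing itself.
- r.recognise(camera, label): "bbox" ([left, top, right, bottom] as shares, 0 to 1, of the picture: columns of its width, rows of its height, round what is visible of it).
- r.pinpoint(camera, label): "at" ([row, column] as shares, 0 to 1, of the picture: columns of its width, rows of its height: a listed point, or the origin of a listed thing).
The state is a dict: "clock": time; "qpos": joint angles; "qvel": joint speeds; "joint_efforts": joint torques, N m; "eef_pos": TCP position; "tcp_rot": TCP orientation; "contact_force": force on the tool from outside, world axes, zero at the start; "wrist_torque": the same for the moment, N m; "opening": opening from 0.0 (shut) to 1.0 (fully open).
Only numpy, scipy, OpenCV 4.12 (cv2) and the standard library are available. Lean on these libraries where they do the work, as an engineer would, in place of code of your own. Each camera call takes 0.05 s, during which the arm holds its last target. There are 200 camera calls.

## Task

Put away the spices: pack all the square spice tins into the yellow box, then shut its lid flat on the rim, then swing both clip latches down until they rest in their catches. Also leave the vent knob on the lid turned so that its white pointer faces the black mark, and do not disturb the other things.

Things in the scene. Friction and masses are not known exactly. Their poses are not given: they have to be found in the camera images.
- box: open-topped yellow plastic box, fixed to the surface: outside 160 (own x) by 270 (own y) by 80 mm high, walls and floor 4 mm; origin under its centre on the work surface, x away from the robot (towards the lid's hinge), y left, z up
- lid (a joint): lid angle, rad: 0 = shut flat on the rim, about 1.6 to 1.8 = standing open as at the start. Yellow plate 6 mm thick, 166 mm from hinge to front edge, 276 wide, with a 50 mm wide pull tab sticking out 16 mm more at the middle of its front edge. The hinge is stiff (about 2 to 4 N at the edge moves it; it mostly stays where left)
- lid_hinge (a point): middle of the lid's hinge line (on the far rim of the box, 84 mm above the surface, along the box's y; lid mid-thickness)
- lid_edge (a point): middle of the lid's front edge on its upper (outer) face; moves with the lid. Shut: 87 mm above the surface
- latch_l (a joint): left (box +y) clip latch, angle in rad: 0 = closed, hanging flat before the box's front wall with its lip under the catch rib; 1.57 = sticking straight out from the lid's front edge; stops at 1.7. Yellow flap 40 mm wide, 46 long, 5 thick, hinged on the lid's front edge; moved by about 1 N, stays where left
- latch_l_tip (a point): middle of that latch's free end, on its outer face
- latch_l_hinge (a point): middle of that latch's hinge line, 3 mm before the lid's front edge, at the lid's mid-thickness; 75 mm to its side of the middle
- latch_r (a joint): right (box -y) clip latch, angle in rad: 0 = closed, hanging flat before the box's front wall with its lip under the catch rib; 1.57 = sticking straight out from the lid's front edge; stops at 1.7. Yellow flap 40 mm wide, 46 long, 5 thick, hinged on the lid's front edge; moved by about 1 N, stays where left
- latch_r_tip (a point): middle of that latch's free end, on its outer face
- latch_r_hinge (a point): middle of that latch's hinge line, 3 mm before the lid's front edge, at the lid's mid-thickness; 75 mm to its side of the middle
- vent (a joint): vent knob angle, rad, clockwise as seen from above the shut lid: 0 = white pointer line towards the lid's front edge, 2.00 = pointer at the mark (a black rib on the lid), stops at 0 and 2.7. Black bar grip 46 long, 12 thick, 22 high on a grey disc of 52 mm diameter, 8 high, in the middle of the lid's upper face; needs about 0.05 N m, stays where left
- vent_grip (a point): on the knob's axis at the height to grip, 22 mm above the lid's upper face (bar spans 8 to 30 mm above it)
- vent_pointer (a point): the pointed-to end of the knob: rim of the disc under the white line
- mark (a point): inner end of the black rib on the lid that the pointer must face, 31 mm from the knob's axis
- tin0: steel spice tin, square 44 by 44 mm and 56 high, with a round cap 34 mm wide and 10 high on top; 0.12 kg; origin at the centre of its underside, z to its cap. May be absent (three or four are there)
- tin1: steel spice tin, square 44 by 44 mm and 56 high, with a round cap 34 mm wide and 10 high on top; 0.12 kg; origin at the centre of its underside, z to its cap. May be absent (three or four are there)
- tin2: steel spice tin, square 44 by 44 mm and 56 high, with a round cap 34 mm wide and 10 high on top; 0.12 kg; origin at the centre of its underside, z to its cap. May be absent (three or four are there)
- tin3: steel spice tin, square 44 by 44 mm and 56 high, with a round cap 34 mm wide and 10 high on top; 0.12 kg; origin at the centre of its underside, z to its cap. May be absent (three or four are there)
- cup: brown clay cup, 72 mm wide, 80 high; bystander, leave alone; origin under its centre
- bowls: stack of three nested steel bowls, 170 mm wide, 85 high; bystander, leave alone; origin under its centre
- jar: round glass jar with steel cap, 66 mm wide, 100 high; bystander, leave alone; origin under its centre
- salt: plain round aluminium tin, 52 mm wide, 55 high (not a spice tin: it is round); bystander, leave alone; origin under its centre
- mortar: grey stone mortar, 130 mm wide, 75 high; bystander, leave alone; origin under its centre
- spatula: spatula with a bamboo handle, lying flat; bystander, leave alone; origin under its centre
There are look-alikes about, which are no part of the job. What is shaped like the tin0 but turquoise is not meant. What is shaped like the tin1 but orange is not meant.

How it is judged (in metres and radians):
On the way, in this order (a step that is already met when the one before it is completed fails the run):
1. every spice tin present is inside the box, with the lid still open (x of tin0 in the frame of box between -0.076 and 0.076 m and y of tin0 in the frame of box between -0.131 and 0.131 m and z of tin0 in the frame of box between -0.005 and 0.07 m and x of tin1 in the frame of box between -0.076 and 0.076 m and y of tin1 in the frame of box between -0.131 and 0.131 m and z of tin1 in the frame of box between -0.005 and 0.07 m and x of tin2 in the frame of box between -0.076 and 0.076 m and y of tin2 in the frame of box between -0.131 and 0.131 m and z of tin2 in the frame of box between -0.005 and 0.07 m and x of tin3 in the frame of box between -0.076 and 0.076 m and y of tin3 in the frame of box between -0.131 and 0.131 m and z of tin3 in the frame of box between -0.005 and 0.07 m and value of joint lid above 0.5 rad), for 0.2 s.
2. the lid is shut on the packed box (x of tin0 in the frame of box between -0.076 and 0.076 m and y of tin0 in the frame of box between -0.131 and 0.131 m and z of tin0 in the frame of box between -0.005 and 0.07 m and x of tin1 in the frame of box between -0.076 and 0.076 m and y of tin1 in the frame of box between -0.131 and 0.131 m and z of tin1 in the frame of box between -0.005 and 0.07 m and x of tin2 in the frame of box between -0.076 and 0.076 m and y of tin2 in the frame of box between -0.131 and 0.131 m and z of tin2 in the frame of box between -0.005 and 0.07 m and x of tin3 in the frame of box between -0.076 and 0.076 m and y of tin3 in the frame of box between -0.131 and 0.131 m and z of tin3 in the frame of box between -0.005 and 0.07 m and value of joint lid below 0.05 rad), for 0.2 s.
3. both latches are closed with the lid shut (value of joint lid below 0.05 rad and value of joint each of latch_l, latch_r below 0.1 rad), for 0.2 s.
At the end, for the whole second after the job is handed in: All spice tins present are inside the box (in any posture), the lid is shut (within 0.05 rad), both latches are closed (within 0.1 rad), the vent knob stands at the mark (2.00 within 0.12 rad), and nothing is touched by the robot (all of step 3 and x of tin0 in the frame of box between -0.076 and 0.076 m and y of tin0 in the frame of box between -0.131 and 0.131 m and z of tin0 in the frame of box between -0.005 and 0.07 m and x of tin1 in the frame of box between -0.076 and 0.076 m and y of tin1 in the frame of box between -0.131 and 0.131 m and z of tin1 in the frame of box between -0.005 and 0.07 m and x of tin2 in the frame of box between -0.076 and 0.076 m and y of tin2 in the frame of box between -0.131 and 0.131 m and z of tin2 in the frame of box between -0.005 and 0.07 m and x of tin3 in the frame of box between -0.076 and 0.076 m and y of tin3 in the frame of box between -0.131 and 0.131 m and z of tin3 in the frame of box between -0.005 and 0.07 m and value of joint vent between 1.88 and 2.12 rad).
It fails at once if a bystander was moved more than 4 cm or tipped over (distance of any of cup, bowls, jar, salt, mortar, spatula from where it was at the start of the episode above 0.04 m or angle between any of cup, bowls, jar, salt, mortar, spatula's own z axis and vertical above 0.6 rad).
Of tin0, tin1, tin2, tin3 only 3 to 4 are there at a start; the rules pass over those that are not, and their reading is None.
At some moment in a run one of tin0, tin1, tin2, tin3 may be knocked a few centimetres aside while the robot is not near it.
Once in a run the grip may slacken for a moment while it holds something.
It also fails if it takes over 200 s, if anything falls off the work surface, if the arm or the gripper's body presses on something with over 40 N, if the wrist force passes 120 N, or if a joint passes its speed limit or range.

## Working session

There is one attempt and no reset: what is moved stays moved. The work goes in short steps, Python scripts to look and compute and a tool call to move; the robot and the scene stay as the last step left them, time stands still between calls to the robot, and variables do not carry over. Pictures are saved under pics/ and viewed, about 12 in all and at most 16, crops included, and the job is handed in when it is done.

Besides the shell and the picture viewer there is one more tool, called after ">>>" by a JSON object that holds its "op" and its "data", one argument or row to a line. apply_moves: Moves the arm, as the interface text tells. Its arguments: {"type":"object","properties":{"rows":{"type":"string"},"jaw":{"type":"number"},"squeeze":{"type":"number"}},"required":["rows"]}

```bash
ls; mkdir -p pics
cat > h.py <<'E'
import numpy as np, cv2
from rig import r
def cal(n):
    c=r.get_calibration(n); R=cv2.Rodrigues(np.array(c['rvec'],float))[0]
    return np.array(c['intrinsics'],float),R,np.array(c['tvec'],float).ravel()
def back(n,u,v,d):
    K,R,t=cal(n); p=np.linalg.inv(K)@np.array([u,v,1.])*d
    return R.T@(p-t)
def ray(n,u,v,z):
    K,R,t=cal(n); c=-R.T@t; w=R.T@np.linalg.inv(K)@np.array([u,v,1.])
    return c+w*(z-c[2])/w[2]
def cloud(n,d):
    K,R,t=cal(n); v,u=np.mgrid[:d.shape[0],:d.shape[1]]
    p=np.stack([u,v,np.ones_like(u)],-1).reshape(-1,3)@np.linalg.inv(K).T*d.reshape(-1,1)
    return ((p-t)@R).reshape(*d.shape,3)
def proj(n,P):
    K,R,t=cal(n); q=K@(R@np.array(P,float)+t); return q[:2]/q[2]
E
python3 - <<'E'
from h import *
for n in('scene','top'):
    im,d=r.grab_frame(n); cv2.imwrite(f'pics/{n}0.png',cv2.resize(im,(800,600),interpolation=cv2.INTER_CUBIC)); np.savez(f'{n}0.npz',im=im,d=d)
    K,R,t=cal(n); print(n,(-R.T@t).round(),R[2].round(2))
print(r.sense())
E
```

```text
pics
scene [1233. -690. 1053.] [-0.47  0.5  -0.72]
top [ 380.  -27. 1275.] [ 0.18 -0.   -0.98]
{'clock': 0.1, 'qpos': array([ 1.15557751e+00,  3.53607370e-01,  1.63406755e+00, -5.37334579e-06,
        1.15515176e+00, -2.37060723e-03]), 'qvel': array([ 1.37382397e-03, -2.36047786e-03, -1.27093988e-03, -1.47923367e-05,
        1.29331446e-03,  1.46294056e-03]), 'joint_efforts': array([ 1.11102345e-03, -6.06352901e+01, -3.42817104e+01, -1.80550308e-05,
        4.02762846e-03,  3.64388984e-05]), 'eef_pos': array([250.57876358, 572.11340581, 230.61561485]), 'tcp_rot': array([-3.14035862e+00,  1.98775555e-06,  2.72874662e+00]), 'contact_force': array([-0.08296058,  0.9897189 ,  0.82610482]), 'wrist_torque': array([ 0.06138374, -0.01686155, -0.01182066]), 'opening': 0.9962273669530767}
```

View pics/scene0.png

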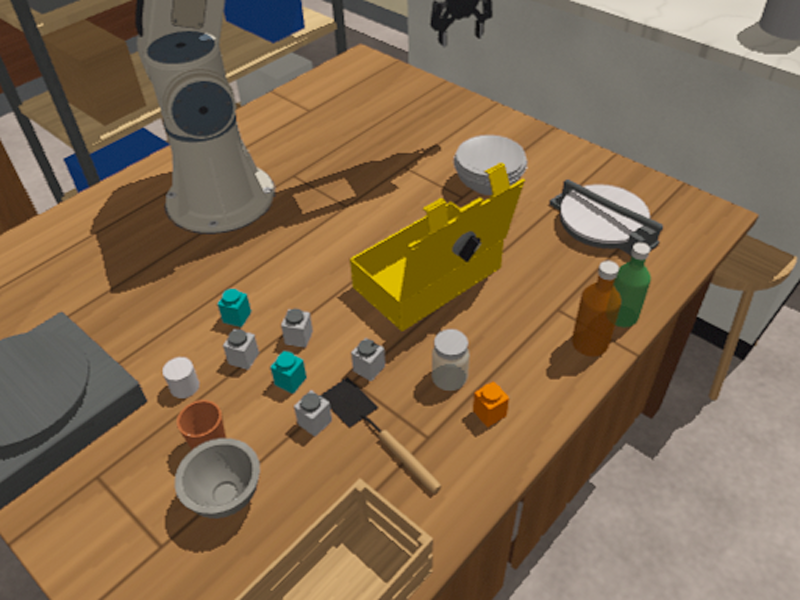

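View pics/top0.png

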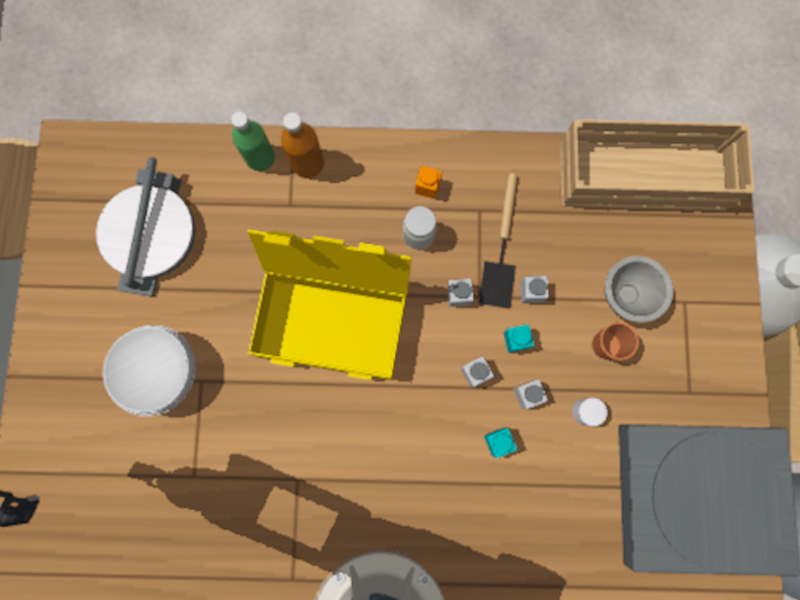

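Four grey square tins in the top picture: (461,291), (536,289), (479,372) and (532,394). The turquoise pair at (519,338) and (501,442) and the orange one at (428,181) are look-alikes. The round white thing at (591,411) is the salt. The box is at about (330,325), with its lid standing on the far side.

```bash
cat > tins.py <<'E'
from h import *
def fit(n,im,d,uv,win=22):
    C=cloud(n,d); u,v=int(uv[0]),int(uv[1])
    s=np.s_[v-win:v+win,u-win:u+win]; P=C[s].reshape(-1,3); ok=(d[s].ravel()>0)
    P=P[ok]; T=P[(P[:,2]>48)&(P[:,2]<80)]
    cap=T[T[:,2]>61]
    (c,wh,a)=cv2.minAreaRect(T[:,:2].astype(np.float32))
    return c,wh,a,cap.mean(0),len(cap),T[:,2].max()
E
python3 - <<'E'
from tins import *
z=np.load('top0.npz');im,d=z['im'],z['d']
for nm,uv in dict(A=(461,291),B=(536,289),C=(479,372),D=(532,394),turq1=(519,338),turq2=(501,442),salt=(591,411)).items():
    c,wh,a,cap,n,m=fit('top',im,d,np.array(uv)*.64,18); print(nm,np.round(c),np.round(wh),round(a,1),cap.round(),n,m.round())
crop=im[160:300,270:400]; cv2.imwrite('pics/crop1.png',cv2.resize(crop,None,fx=5,fy=5,interpolation=cv2.INTER_CUBIC))
# box
C=cloud('top',d); hsv=cv2.cvtColor(im,cv2.COLOR_BGR2HSV); Y=(hsv[...,0]>22)&(hsv[...,0]<35)&(hsv[...,1]>150)&(d>0)
P=C[Y]; rim=P[(P[:,2]>74)&(P[:,2]<83)]; print('rim',len(rim),cv2.minAreaRect(rim[:,:2].astype(np.float32)))
fl=P[(P[:,2]>-3)&(P[:,2]<12)]; print('floor',cv2.minAreaRect(fl[:,:2].astype(np.float32)))
L=P[P[:,2]>110]; m=L.mean(0); w=np.linalg.svd(L-m,full_matrices=False)[2]; print('lid',m,w.round(3),L.max(0),L.min(0))
for l in['box','lid_hinge','lid_edge','latch_l_hinge','latch_r_hinge','latch_l_tip','latch_r_tip','vent_grip','vent_pointer','mark']:
    for cam in('top','scene'):
        o=r.pinpoint(cam,l)
        print(l,cam,[(round(x['conf'],2),round(x['at'][1]*512),round(x['at'][0]*384)) for x in o[:2]])
E
```

```text
A [ 617. -141.] [45. 44.] 5.8 [ 616. -141.   66.] 102 73.0
B [ 627. -287.] [45. 44.] 2.9 [ 626. -287.   67.] 104 72.0
C [ 462. -175.] [44. 44.] 29.0 [ 462. -174.   67.] 112 73.0
D [ 422. -277.] [43. 44.] 22.6 [ 422. -277.   67.] 111 73.0
turq1 [ 529. -256.] [44. 45.] 13.0 [ 529. -256.   67.] 109 72.0
turq2 [ 331. -219.] [44. 45.] 23.6 [ 331. -219.   67.] 115 73.0
salt [ 392. -390.] [50. 51.] 6.7 [ 387. -384.   62.] 7 63.0
rim 367 ((541.6229248046875, 111.73994445800781), (270.9371032714844, 159.47677612304688), 81.64462280273438)
floor ((592.7352905273438, 143.33737182617188), (337.0117492675781, 271.023193359375), 82.81082153320312)
lid [637.7036846   95.96236477 195.37487025] [[-0.139 -0.99   0.006]
 [ 0.137 -0.013  0.991]
 [-0.981  0.138  0.137]] [671.55251336 234.52698431 300.28123913] [603.6148736  -37.87005373 110.04372775]
box top [(0.74, 210, 212)]
box scene [(0.7, 272, 177)]
lid_hinge top [(0.9, 212, 179)]
lid_hinge scene [(0.8, 291, 170)]
lid_edge top [(0.83, 210, 154)]
lid_edge scene [(0.96, 302, 133)]
latch_l_hinge top [(0.6, 179, 150)]
latch_l_hinge scene [(0.8, 320, 122), (0.37, 154, 228)]
latch_r_hinge top []
latch_r_hinge scene [(0.84, 281, 145), (0.39, 310, 114)]
latch_l_tip top [(0.42, 174, 149)]
latch_l_tip scene [(0.62, 320, 109), (0.54, 300, 133)]
latch_r_tip top [(0.49, 234, 150)]
latch_r_tip scene [(0.61, 278, 131)]
vent_grip top [(0.18, 214, 178)]
vent_grip scene [(0.68, 302, 159)]
vent_pointer top []
vent_pointer scene [(0.48, 302, 148)]
mark top [(0.83, 203, 165)]
mark scene [(0.64, 301, 153), (0.52, 234, 237)]
```

View pics/crop1.png

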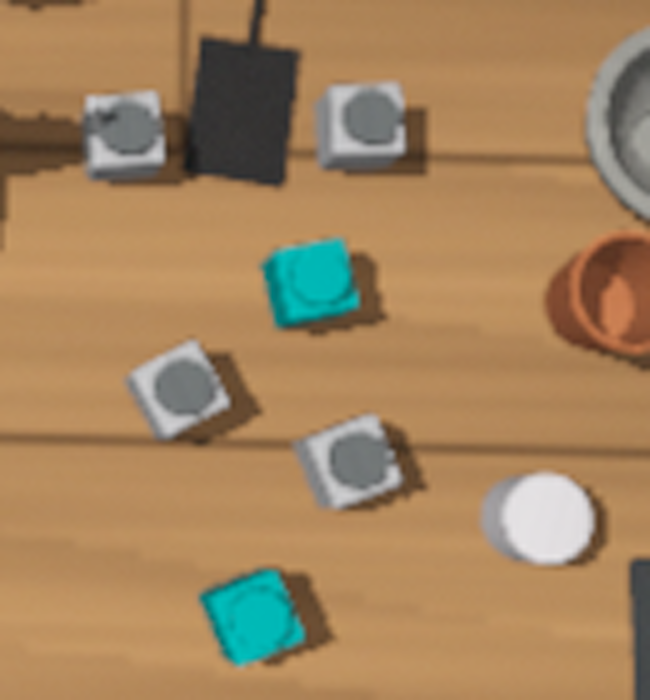

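Tin sizes (44 x 44, cap at 66) and box rim (271 x 159) match the given sizes. Box centre is (542,112), yaw -8.2°, and the lid is open about 1.71 rad. The crop confirms grey square tins at crop (125,130), (362,125), (183,385) and (357,460), and none of them is turquoise. I start with tin C at (462,-175), jaw yaw 119°.

```bash
cat > plan.py <<'E'
from h import *
def go(x,y,z,yawdeg,tag=''):
    s=r.sense(); p=s['eef_pos']; R=s['tcp_rot']; yaw=np.degrees(R[2])
    turn=-((yawdeg-yaw+180)%360-180); a=np.radians(yawdeg)
    d=np.array([x,y])-p[:2]
    print(tag,'turn',round(turn,1),'then tx,ty,tz mm',round(d@[np.cos(a),np.sin(a)],1),round(d@[np.sin(a),-np.cos(a)],1),round(p[2]-z,1),'| now',p.round(1),round(yaw,1),'q6',s['qpos'][5].round(2),'t',round(s['clock'],1),'open',round(s['opening'],3))
E
python3 -c "
from plan import *
go(462,-175,200,119)"
```

```text
turn 37.3 then tx,ty,tz mm -756.2 -177.6 31.3 | now [250.7 572.5 231.3] 156.3 q6 -0.0 t 1.1 open 0.998
```

>>> {"op": "apply_moves", "data": {
  "rows": "0 0 0 7.46;0 0 0 7.46;0 0 0 7.46;0 0 0 7.46;0 0 0 7.46;-0.0445 -0.0104 0.002 0;-0.0445 -0.0104 0.002 0;-0.0445 -0.0104 0.002 0;-0.0445 -0.0104 0.002 0;-0.0445 -0.0104 0.002 0",
  "jaw": 0.085,
  "squeeze": 50
}}

```text
clock: 2.1
eef_pos: [313.5, 351.1, 221.3]
tcp_rot: [3.141, -0.0, 2.078]
contact_force: [0.7, -0.5, 0.1]
opening: 0.996
```

>>> {"op": "apply_moves", "data": {
  "rows": "-0.0445 -0.0104 0.002 0;-0.0445 -0.0104 0.002 0;-0.0445 -0.0104 0.002 0;-0.0445 -0.0104 0.002 0;-0.0445 -0.0104 0.002 0;-0.0445 -0.0104 0.002 0;-0.0445 -0.0104 0.002 0;-0.0445 -0.0104 0.002 0;-0.0445 -0.0104 0.002 0;-0.0445 -0.0104 0.002 0;-0.0445 -0.0104 0.002 0;-0.0445 -0.0104 0.002 0"
}}

```text
clock: 3.3
eef_pos: [463.8, -176.8, 197.4]
tcp_rot: [3.141, 0.0, 2.077]
contact_force: [1.1, 1.2, 0.7]
opening: 0.999
```

```bash
python3 -c "
from plan import *
go(462,-175,22,119)"
```

```text
turn 0.0 then tx,ty,tz mm 2.5 -0.7 175.4 | now [ 463.8 -176.8  197.4] 119.0 q6 -0.87 t 3.3 open 0.999
```

>>> {"op": "apply_moves", "data": {
  "rows": "0.0025 -0.0007 0.034 0;0 0 0.034 0;0 0 0.034 0;0 0 0.034 0;0 0 0.025 0;0 0 0.015 0;0 0 0 0"
}}

```text
clock: 4.0
eef_pos: [460.3, -172.4, 19.5]
tcp_rot: [-3.139, -0.003, 2.078]
contact_force: [0.5, 1.0, -0.5]
opening: 0.991
```

>>> {"op": "apply_moves", "data": {
  "rows": "0 0 0 0;0 0 0 0;0 0 0 0;0 0 0 0;0 0 0 0;0 0 0 0;0 0 -0.01 0;0 0 -0.02 0;0 0 -0.04 0;0 0 -0.04 0;0 0 -0.03 0",
  "jaw": 0.03,
  "squeeze": 60
}}

```text
clock: 5.1
eef_pos: [462.1, -173.0, 164.5]
tcp_rot: [3.14, 0.002, 2.078]
contact_force: [1.2, -0.2, -0.9]
opening: 0.505
```

```bash
python3 -c "
from plan import *
go(554.5,200.8,152,81.8)"
```

```text
turn 37.2 then tx,ty,tz mm 383.1 38.2 12.5 | now [ 462.1 -173.   164.5] 119.0 q6 -0.87 t 5.1 open 0.505
```

>>> {"op": "apply_moves", "data": {
  "rows": "0 0 0 7.44;0 0 0 7.44;0 0 0 7.44;0 0 0 7.44;0 0 0 7.44;0.0426 0.00424 0 0;0.0426 0.00424 0 0;0.0426 0.00424 0 0;0.0426 0.00424 0 0;0.0426 0.00424 0 0;0.0426 0.00424 0 0"
}}

```text
clock: 6.2
eef_pos: [523.2, 78.4, 162.4]
tcp_rot: [3.141, -0.0, 1.429]
contact_force: [1.4, 0.0, -1.2]
opening: 0.504
```

>>> {"op": "apply_moves", "data": {
  "rows": "0.0426 0.00424 0 0;0.0426 0.00424 0 0;0.0426 0.00424 0 0;0 0 0 0"
}}

```text
clock: 6.6
eef_pos: [555.0, 205.9, 162.5]
tcp_rot: [3.139, -0.002, 1.432]
contact_force: [-0.4, -0.1, -1.4]
opening: 0.503
```

```bash
python3 -c "
from plan import *
go(554.5,200.8,27,81.8)"
```

```text
turn 0.2 then tx,ty,tz mm -5.1 0.2 135.5 | now [555.  205.9 162.5] 82.0 q6 0.49 t 6.6 open 0.503
```

>>> {"op": "apply_moves", "data": {
  "rows": "-0.002 0 0.03 0;0 0 0.03 0;0 0 0.03 0;0 0 0.025 0;0 0 0.012 0;0 0 0.006 0;0 0 0 0"
}}

```text
clock: 7.3
eef_pos: [553.6, 199.1, 28.5]
tcp_rot: [-3.141, 0.0, 1.428]
contact_force: [-0.5, -0.4, -0.9]
opening: 0.505
```

>>> {"op": "apply_moves", "data": {
  "rows": "0 0 0 0;0 0 0 0;0 0 0 0;0 0 -0.02 0;0 0 -0.04 0;0 0 -0.04 0;0 0 -0.04 0;-0.03 0 -0.02 0;-0.04 0 0 0;-0.045 0 0 0;-0.045 0 0 0",
  "jaw": 0.064
}}

```text
clock: 8.4
eef_pos: [530.6, 39.7, 189.2]
tcp_rot: [3.14, -0.0, 1.43]
contact_force: [0.3, -0.5, 0.2]
opening: 0.745
```

```bash
cat >> tins.py <<'E'
def scan(tag):
    im,d=r.grab_frame('top'); np.savez('last.npz',im=im,d=d)
    C=cloud('top',d); hsv=cv2.cvtColor(im,cv2.COLOR_BGR2HSV)
    g=((C[...,2]>48)&(C[...,2]<80)&(hsv[...,1]<70)&(d>0)).astype(np.uint8)
    n,lab,st,ce=cv2.connectedComponentsWithStats(g)
    for i in range(1,n):
        if 60<st[i,4]<1500:
            P=C[lab==i]; c,wh,a=cv2.minAreaRect(P[:,:2].astype(np.float32))
            print(tag,np.round(c),np.round(wh),round(a,1),st[i,4],'capz',P[:,2].max().round(),'px',ce[i].round())
    return im,d
E
python3 -c "
from tins import *
from plan import go
scan('s'); go(422,-277,22,112.6)"
```

```text
s [727. 490.] [ 71. 236.] 81.2 565 capz 80.0 px [ 91. 140.]
s [726. -54.] [64. 34.] 74.7 102 capz 80.0 px [267. 151.]
s [ 624. -478.] [126. 128.] 2.6 756 capz 80.0 px [411. 183.]
s [ 627. -286.] [44. 43.] 1.5 210 capz 74.0 px [343. 183.]
s [ 616. -141.] [45. 43.] 4.5 206 capz 73.0 px [295. 185.]
s [555. 208.] [23. 43.] 82.8 98 capz 77.0 px [178. 202.]
s [445. 418.] [124. 169.] 80.4 308 capz 80.0 px [110. 240.]
s [447. 442.] [128. 129.] 37.8 1404 capz 80.0 px [ 94. 236.]
s [ 422. -276.] [43. 43.] 22.6 224 capz 74.0 px [341. 251.]
s [ 391. -390.] [51. 49.] 78.3 249 capz 63.0 px [379. 263.]
 turn -30.8 then tx,ty,tz mm -246.2 -218.5 166.9 | now [529.1  34.2 188.9] 81.8 q6 0.21 t 8.4 open 0.75
```

>>> {"op": "apply_moves", "data": {
  "rows": "0 0 0 -7.7;0 0 0 -7.7;0 0 0 -7.7;0 0 0 -7.7;-0.0308 -0.0273 0 0;-0.0308 -0.0273 0 0;-0.0308 -0.0273 0 0;-0.0308 -0.0273 0 0;-0.0308 -0.0273 0 0;-0.0308 -0.0273 0 0;-0.0308 -0.0273 0 0;-0.0308 -0.0273 0 0",
  "jaw": 0.085
}}

```text
clock: 9.65
eef_pos: [423.5, -272.1, 189.0]
tcp_rot: [3.141, 0.001, 1.966]
contact_force: [0.8, 0.1, -0.1]
opening: 0.995
```

>>> {"op": "apply_moves", "data": {
  "rows": "0 0 0 0;0 0 0.03 0;0 0 0.035 0;0 0 0.025 0;0 0 0 0"
}}

```text
clock: 10.15
eef_pos: [422.4, -268.8, 95.9]
tcp_rot: [-3.139, -0.004, 1.966]
contact_force: [-0.3, -0.5, 1.0]
opening: 0.998
```

```bash
python3 -c "
from plan import go
go(422,-276.5,22,112.6)"
```

```text
turn 0.1 then tx,ty,tz mm -7.0 -3.3 73.9 | now [ 422.4 -268.8   95.9] 112.7 q6 -0.97 t 10.2 open 0.998
```

>>> {"op": "apply_moves", "data": {
  "rows": "-0.005 -0.002 0.01 0;0 0 0 0;0 0 0 0"
}}

```text
clock: 10.45
eef_pos: [424.9, -276.4, 89.2]
tcp_rot: [3.141, 0.001, 1.966]
contact_force: [0.3, -0.8, 0.3]
opening: 0.995
```

```bash
python3 -c "
from plan import go
go(422,-276.5,22,112.6)"
```

```text
turn 0.0 then tx,ty,tz mm 1.0 -2.7 67.2 | now [ 424.9 -276.4   89.2] 112.6 q6 -0.97 t 10.4 open 0.995
```

>>> {"op": "apply_moves", "data": {
  "rows": "0 -0.002 0.027 0;0 0 0.025 0;0 0 0.014 0;0 0 0 0"
}}

```text
clock: 10.85
eef_pos: [421.8, -276.3, 21.6]
tcp_rot: [-3.141, -0.001, 1.966]
contact_force: [-0.1, -0.0, 0.5]
opening: 0.997
```

>>> {"op": "apply_moves", "data": {
  "rows": "0 0 0 0;0 0 0 0;0 0 0 0;0 0 0 0;0 0 0 0;0 0 0 0;0 0 -0.01 0;0 0 -0.02 0;0 0 -0.04 0;0 0 -0.04 0;0 0 -0.03 0;0 0 0 0",
  "jaw": 0.03
}}

```text
clock: 12.05
eef_pos: [424.6, -278.2, 167.3]
tcp_rot: [3.137, 0.007, 1.966]
contact_force: [-0.5, -0.3, -2.1]
opening: 0.502
```

```bash
python3 -c "
from plan import go
go(545.9,141.4,162,81.8)"
```

```text
turn 30.8 then tx,ty,tz mm 432.6 60.2 5.3 | now [ 424.6 -278.2  167.3] 112.6 q6 -0.98 t 12.1 open 0.502
```

>>> {"op": "apply_moves", "data": {
  "rows": "0 0 0 7.7;0 0 0 7.7;0 0 0 7.7;0 0 0 7.7;0.0433 0.006 0 0;0.0433 0.006 0 0;0.0433 0.006 0 0;0.0433 0.006 0 0;0.0433 0.006 0 0;0.0433 0.006 0 0;0.0433 0.006 0 0;0.0433 0.006 0 0"
}}

```text
clock: 13.25
eef_pos: [518.6, 61.1, 161.9]
tcp_rot: [-3.141, 0.0, 1.429]
contact_force: [0.7, 0.0, -1.9]
opening: 0.506
```

>>> {"op": "apply_moves", "data": {
  "rows": "0.0433 0.006 0 0;0.0433 0.006 0 0;0 0 0 0;0 0 0 0"
}}

```text
clock: 13.65
eef_pos: [542.5, 144.2, 161.6]
tcp_rot: [-3.14, 0.001, 1.431]
contact_force: [-0.6, -0.0, -1.5]
opening: 0.506
```

```bash
python3 -c "
from plan import go
go(545.9,141.4,28,81.8)"
```

```text
turn 0.2 then tx,ty,tz mm -2.3 3.8 133.6 | now [542.5 144.2 161.6] 82.0 q6 0.4 t 13.7 open 0.506
```

>>> {"op": "apply_moves", "data": {
  "rows": "-0.001 0 0.03 0;0 0 0.03 0;0 0 0.03 0;0 0 0.025 0;0 0 0.012 0;0 0 0.006 0;0 0 0 0"
}}

```text
clock: 14.35
eef_pos: [542.9, 141.8, 29.2]
tcp_rot: [-3.141, 0.0, 1.428]
contact_force: [0.4, 0.3, -0.8]
opening: 0.501
```

>>> {"op": "apply_moves", "data": {
  "rows": "0 0 0 0;0 0 0 0;0 0 0 0;0 0 -0.02 0;0 0 -0.04 0;0 0 -0.04 0;0 0 -0.04 0;-0.03 0 -0.02 0;-0.04 0 0 0;-0.045 0 0 0;-0.045 0 0 0;-0.03 0 0 0",
  "jaw": 0.064
}}

```text
clock: 15.55
eef_pos: [515.6, -48.0, 190.1]
tcp_rot: [3.14, 0.0, 1.428]
contact_force: [-0.1, 0.3, -0.3]
opening: 0.744
```

```bash
python3 -c "
from tins import *
from plan import go
scan('s'); go(616,-141,90,94.5)"
```

```text
s [727. 481.] [ 71. 238.] 86.0 580 capz 80.0 px [ 91. 140.]
s [725. -55.] [63. 36.] 76.8 104 capz 80.0 px [267. 151.]
s [ 624. -478.] [125. 126.] 3.0 768 capz 80.0 px [411. 184.]
s [ 626. -287.] [43. 43.] 1.9 206 capz 73.0 px [343. 183.]
s [554. 197.] [45. 43.] 82.7 220 capz 75.0 px [182. 203.]
s [543. 142.] [44. 42.] 81.8 218 capz 77.0 px [200. 207.]
s [443. 416.] [119. 169.] 76.8 305 capz 80.0 px [110. 240.]
s [450. 442.] [134. 132.] 67.5 1445 capz 80.0 px [ 94. 236.]
s [ 391. -390.] [46. 51.] 1.4 256 capz 62.0 px [379. 263.]
 turn -12.7 then tx,ty,tz mm -97.9 93.5 100.0 | now [515.1 -50.7 190. ] 81.8 q6 0.04 t 15.6 open 0.751
```

A is not in the list; probably hidden by the arm. I check with the scene camera.

```bash
python3 -c "
from tins import *
im,d=r.grab_frame('scene'); C=cloud('scene',d); hsv=cv2.cvtColor(im,cv2.COLOR_BGR2HSV)
g=((C[...,2]>57)&(C[...,2]<72)&(hsv[...,1]<70)&(d>0)).astype(np.uint8)
n,lab,st,ce=cv2.connectedComponentsWithStats(g)
for i in range(1,n):
    if st[i,4]>25: P=C[lab==i]; print(st[i,4],P.mean(0).round(),P.min(0).round(),P.max(0).round(),ce[i].round())
print(proj('scene',[616,-141,60]),proj('scene',[627,-287,60]))
"
```

```text
740 [ 465. 1046.   65.] [-141. 1031.   57.] [ 923. 1060.   72.] [408.  40.]
34 [-737.   -9.   64.] [-762.  -22.   57.] [-727.   10.   71.] [29. 44.]
212 [442. 445.  70.] [389. 387.  65.] [503. 499.  72.] [312. 100.]
73 [445. 369.  68.] [374. 352.  59.] [495. 407.  72.] [300. 111.]
36 [522. 452.  67.] [506. 417.  58.] [531. 501.  72.] [332. 108.]
199 [ 58. -38.  64.] [  -2. -109.   57.] [100.  50.  72.] [139. 122.]
185 [756. 480.  64.] [655. 464.  57.] [846. 498.  72.] [394. 133.]
59 [ 135. -476.   59.] [ 118. -497.   57.] [ 157. -455.   64.] [ 36. 206.]
786 [ 323. -543.   59.] [ 152. -692.   57.] [ 374. -456.   64.] [ 48. 256.]
99 [ 619. -143.   62.] [ 602. -159.   57.] [ 634. -127.   69.] [234. 222.]
106 [758. -76.  66.] [724. -92.  58.] [774. -38.  72.] [288. 233.]
115 [ 630. -289.   63.] [ 611. -305.   57.] [ 646. -272.   66.] [198. 257.]
442 [ 597. -471.   67.] [ 561. -542.   57.] [ 666. -415.   72.] [134. 295.]
27 [ 330. -676.   59.] [ 320. -686.   57.] [ 340. -667.   62.] [  3. 289.]
147 [ 676. -498.   68.] [ 648. -537.   57.] [ 691. -450.   72.] [145. 322.]
[233.90936237 221.61654847] [198.15880182 256.36032515]
```

>>> {"op": "apply_moves", "data": {
  "rows": "0 0 0 -6.35;0 0 0 -6.35;-0.0326 0.0312 0 0;-0.0326 0.0312 0 0;-0.0326 0.0312 0 0;0 0 0.03 0;0 0 0.04 0;0 0 0.03 0;0 0 0 0;0 0 0 0",
  "jaw": 0.085
}}

```text
clock: 16.65
eef_pos: [617.5, -135.2, 89.8]
tcp_rot: [-3.141, -0.0, 1.651]
contact_force: [-0.1, 0.9, 0.5]
opening: 0.995
```

```bash
python3 -c "
from plan import go
go(617,-141,22,94.5)"
```

```text
turn 0.1 then tx,ty,tz mm -5.8 -0.9 67.8 | now [ 617.5 -135.2   89.8] 94.6 q6 -0.3 t 16.6 open 0.995
```

>>> {"op": "apply_moves", "data": {
  "rows": "-0.004 0 0.027 0;0 0 0.025 0;0 0 0.014 0;0 0 0 0;0 0 0 0"
}}

```text
clock: 17.15
eef_pos: [618.5, -139.8, 24.7]
tcp_rot: [3.14, 0.0, 1.65]
contact_force: [-0.1, -1.1, -0.1]
opening: 0.998
```

>>> {"op": "apply_moves", "data": {
  "rows": "0 0 0 0;0 0 0 0;0 0 0 0;0 0 0 0;0 0 0 0;0 0 0 0;0 0 -0.01 0;0 0 -0.02 0;0 0 -0.04 0;0 0 -0.04 0;0 0 -0.035 0;0 0 0 0",
  "jaw": 0.03
}}

```text
clock: 18.35
eef_pos: [620.5, -140.4, 174.4]
tcp_rot: [3.133, 0.003, 1.65]
contact_force: [1.6, 0.0, -1.6]
opening: 0.505
```

```bash
python3 -c "
from plan import go
go(538.5,82,162,81.8)"
```

```text
turn 12.7 then tx,ty,tz mm 208.5 -112.9 12.4 | now [ 620.5 -140.4  174.4] 94.5 q6 -0.3 t 18.4 open 0.505
```

>>> {"op": "apply_moves", "data": {
  "rows": "0 -0.0376 0 6.35;0 -0.0376 0 6.35;0 -0.0376 0 0;0.0417 0 0.002 0;0.0417 0 0.002 0;0.0417 0 0.002 0;0.0417 0 0.002 0;0.0417 0 0.002 0;0 0 0 0;0 0 0 0"
}}

```text
clock: 19.35
eef_pos: [534.1, 70.9, 157.7]
tcp_rot: [-3.14, 0.001, 1.431]
contact_force: [0.4, -0.2, -0.8]
opening: 0.506
```

```bash
python3 -c "
from plan import go
go(538.5,82,28,81.8)"
```

```text
turn 0.2 then tx,ty,tz mm 11.6 2.8 129.7 | now [534.1  70.9 157.7] 82.0 q6 0.27 t 19.4 open 0.506
```

>>> {"op": "apply_moves", "data": {
  "rows": "0.008 0.002 0.02 0;0 0 0.03 0;0 0 0.03 0;0 0 0.03 0;0 0 0.013 0;0 0 0.006 0;0 0 0 0"
}}

```text
clock: 20.05
eef_pos: [537.8, 77.1, 29.5]
tcp_rot: [-3.141, 0.0, 1.428]
contact_force: [0.1, 0.7, -0.8]
opening: 0.503
```

>>> {"op": "apply_moves", "data": {
  "rows": "0 0 0 0;0 0 0 0;0 0 0 0;0 0 -0.02 0;0 0 -0.04 0;0 0 -0.04 0;0 0 -0.04 0;-0.03 0 -0.02 0;-0.04 0 0 0;-0.045 0 0 0;-0.045 -0.01 0 0;-0.03 -0.03 0 0",
  "jaw": 0.064
}}

```text
clock: 21.25
eef_pos: [472.5, -107.2, 190.1]
tcp_rot: [3.138, 0.001, 1.428]
contact_force: [0.4, -1.0, -0.1]
opening: 0.747
```

```bash
python3 -c "
from tins import *
from plan import go
scan('s'); go(627,-287,90,92)"
```

```text
s [727. 487.] [ 70. 237.] 83.2 587 capz 80.0 px [ 91. 139.]
s [725. -54.] [63. 34.] 74.9 97 capz 80.0 px [267. 150.]
s [ 624. -479.] [125. 126.] 2.0 770 capz 80.0 px [411. 184.]
s [ 627. -286.] [44. 43.] 1.4 209 capz 71.0 px [343. 183.]
s [554. 197.] [45. 43.] 80.7 216 capz 78.0 px [182. 203.]
s [543. 142.] [44. 42.] 82.1 218 capz 77.0 px [200. 207.]
s [537.  76.] [44. 42.] 81.4 211 capz 75.0 px [222. 209.]
s [445. 419.] [124. 169.] 81.5 314 capz 80.0 px [110. 240.]
s [449. 442.] [133. 127.] 44.1 1406 capz 80.0 px [ 94. 236.]
s [ 391. -389.] [46. 51.] 1.3 254 capz 62.0 px [379. 263.]
 turn -10.2 then tx,ty,tz mm -184.1 155.0 99.0 | now [ 465.7 -108.5  189. ] 81.8 q6 -0.09 t 21.3 open 0.751
```

>>> {"op": "apply_moves", "data": {
  "rows": "0 0 0 -5.1;0 0 0 -5.1;-0.0368 0.031 0 0;-0.0368 0.031 0 0;-0.0368 0.031 0 0;-0.0368 0.031 0 0;-0.0368 0.031 0 0;0 0 0.03 0;0 0 0.04 0;0 0 0.03 0;0 0 0 0;0 0 0 0",
  "jaw": 0.085
}}

```text
clock: 22.5
eef_pos: [632.9, -282.9, 89.8]
tcp_rot: [-3.141, -0.0, 1.607]
contact_force: [0.4, 0.3, 0.3]
opening: 0.996
```

```bash
python3 -c "
from plan import go
go(627,-286.5,22,92)"
```

```text
turn 0.1 then tx,ty,tz mm -3.4 -6.0 67.8 | now [ 632.9 -282.9   89.8] 92.1 q6 -0.46 t 22.5 open 0.996
```

>>> {"op": "apply_moves", "data": {
  "rows": "-0.003 -0.005 0.027 0;0 0 0.025 0;0 0 0.014 0;0 0 0 0;0 0 0 0"
}}

```text
clock: 23.0
eef_pos: [629.0, -286.5, 24.9]
tcp_rot: [3.14, 0.001, 1.607]
contact_force: [0.4, 0.4, -0.2]
opening: 0.997
```

>>> {"op": "apply_moves", "data": {
  "rows": "0 0 0 0;0 0 0 0;0 0 0 0;0 0 0 0;0 0 0 0;0 0 0 0;0 0 -0.01 0;0 0 -0.02 0;0 0 -0.04 0;0 0 -0.04 0;0 0 -0.03 0;0 0 0 0",
  "jaw": 0.03
}}

```text
clock: 24.2
eef_pos: [630.5, -287.3, 169.2]
tcp_rot: [3.134, 0.004, 1.607]
contact_force: [0.7, -0.8, -0.2]
opening: 0.507
```

```bash
python3 -c "
from plan import go
go(528.7,21,162,81.8)"
```

```text
turn 10.2 then tx,ty,tz mm 290.6 -144.7 7.2 | now [ 630.5 -287.3  169.2] 92.0 q6 -0.47 t 24.2 open 0.507
```

>>> {"op": "apply_moves", "data": {
  "rows": "0 0 0 5.1;0 0 0 5.1;0.02 -0.0362 0 0;0.02 -0.0362 0 0;0.02 -0.0362 0 0;0.02 -0.0362 0 0;0.042 0 0 0;0.042 0 0 0;0.042 0 0 0;0.042 0 0 0;0.042 0 0 0;0 0 0 0"
}}

```text
clock: 25.4
eef_pos: [525.7, 25.6, 163.0]
tcp_rot: [-3.141, -0.001, 1.432]
contact_force: [0.1, -0.5, -0.6]
opening: 0.51
```

>>> {"op": "apply_moves", "data": {
  "rows": "0 0 0 0"
}}

```text
clock: 25.5
eef_pos: [525.2, 22.3, 162.8]
tcp_rot: [-3.141, 0.0, 1.431]
contact_force: [-0.4, -0.5, -1.3]
opening: 0.502
```

```bash
python3 -c "
from plan import go
go(528.7,21,28,81.8)"
```

```text
turn 0.2 then tx,ty,tz mm -0.8 3.7 134.8 | now [525.2  22.3 162.8] 82.0 q6 0.18 t 25.5 open 0.502
```

>>> {"op": "apply_moves", "data": {
  "rows": "-0.002 0.003 0.03 0;0 0 0.03 0;0 0 0.03 0;0 0 0.025 0;0 0 0.012 0;0 0 0.006 0;0 0 0 0"
}}

```text
clock: 26.2
eef_pos: [528.2, 18.5, 30.1]
tcp_rot: [-3.141, 0.0, 1.428]
contact_force: [0.9, -0.0, -0.7]
opening: 0.506
```

>>> {"op": "apply_moves", "data": {
  "rows": "0 0 0 0;0 0 0 0;0 0 0 0;0 0 -0.02 0;0 0 -0.04 0;0 0 -0.04 0;0 0 -0.04 0;-0.03 0 -0.02 0;-0.03 -0.04 0 0;-0.03 -0.04 0 0;-0.03 -0.03 0 0;-0.03 -0.03 0 0",
  "jaw": 0.064
}}

```text
clock: 27.4
eef_pos: [367.0, -110.1, 190.8]
tcp_rot: [3.14, 0.0, 1.429]
contact_force: [0.3, -0.4, -0.5]
opening: 0.75
```

```bash
python3 -c "
from tins import *
im,d=scan('s'); print(r.sense()['eef_pos'])
si,sd=r.grab_frame('scene'); np.savez('sc1.npz',im=si,d=sd)
a=cv2.resize(im[130:260,150:300],(480,416)); b=cv2.resize(si[90:210,215:345],(320,295)) 
b=cv2.resize(si[90:220,215:345],(416,416),interpolation=cv2.INTER_CUBIC); cv2.imwrite('pics/p4.png',np.hstack([a[:,:384],b]))
"
```

```text
s [733. 499.] [ 70. 243.] 75.2 602 capz 80.0 px [ 91. 139.]
s [725. -54.] [63. 34.] 75.2 100 capz 80.0 px [267. 151.]
s [ 624. -478.] [126. 126.] 6.3 758 capz 80.0 px [411. 184.]
s [551. 220.] [46. 43.] 81.4 224 capz 76.0 px [174. 204.]
s [543. 142.] [44. 42.] 82.1 219 capz 77.0 px [200. 207.]
s [538.  76.] [44. 43.] 82.3 215 capz 76.0 px [222. 209.]
s [528.  18.] [43. 42.] 81.7 208 capz 77.0 px [242. 213.]
s [445. 419.] [123. 169.] 80.1 310 capz 80.0 px [110. 240.]
s [448. 443.] [136. 133.] 10.2 1420 capz 80.0 px [ 94. 236.]
s [ 392. -389.] [49. 51.] 1.4 253 capz 63.0 px [379. 263.]
[ 361.93296012 -111.7916191   190.03346896]
```

View pics/p4.png

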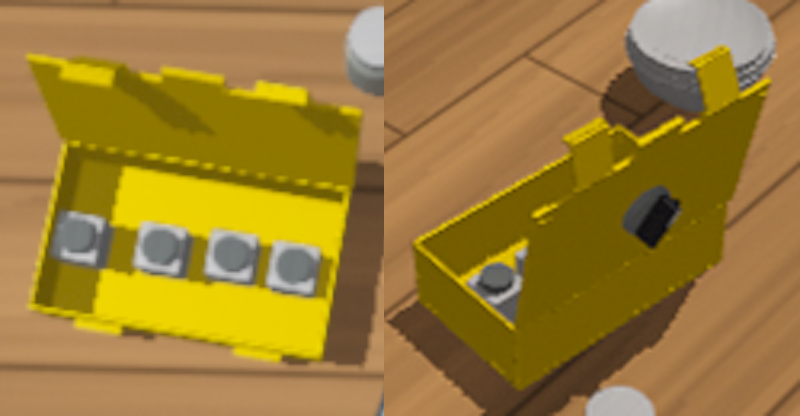

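All four tins are in the box. The left one got knocked against the end wall but is still inside, upright at (551,220). The lid stands open at 1.71 with both latches out in its plane. Next I go over the lid with shut fingers and pull it down from behind.

>>> {"op": "apply_moves", "data": {
  "rows": "0.03 0 -0.047 0;0.03 0 -0.047 0;0.03 0 -0.047 0;0.0175 0.0318 0 0;0.0175 0.0318 0 0;0.0175 0.0318 0 0;0.0175 0.0318 0 0;0.0175 0.0318 0 0;0.0175 0.0318 0 0;0.0175 0.0318 0 0;0.0175 0.0318 0 0;0.0175 0.0318 0 0",
  "jaw": 0
}}

```text
clock: 28.7
eef_pos: [687.1, 87.0, 317.0]
tcp_rot: [3.141, -0.0, 1.429]
contact_force: [-0.5, 0.8, 0.5]
opening: -0.0
```

>>> {"op": "apply_moves", "data": {
  "rows": "0 0 0 0;0 0 0 0"
}}

```text
clock: 28.9
eef_pos: [685.7, 86.4, 316.2]
tcp_rot: [-3.141, 0.0, 1.429]
contact_force: [-0.5, -0.4, 0.2]
opening: 0.002
```

```bash
cat >> plan.py <<'E'
C0=np.array([541.6,111.7]); A=np.radians(-8.2)
def bx(x,y): return C0+x*np.array([np.cos(A),np.sin(A)])+y*np.array([-np.sin(A),np.cos(A)])
def inbox(p): d=np.array(p[:2])-C0; return round(d@[np.cos(A),np.sin(A)],1),round(d@[-np.sin(A),np.cos(A)],1),round(p[2],1)
def here():
    s=r.sense(); print('box frame',inbox(s['eef_pos']),'yaw',np.degrees(s['tcp_rot'][2]).round(1),'F',s['contact_force'].round(1),'op',s['opening'].round(3),'t',s['clock'],'q',s['qpos'].round(2))
E
python3 -c "
from plan import *
here()"
```

```text
Traceback (most recent call last):
  File "plan.py", line 11, in here
    s=r.sense(); print('box frame',inbox(s['eef_pos']),'yaw',np.degrees(s['tcp_rot'][2]).round(1),'F',s['contact_force'].round(1),'op',s['opening'].round(3),'t',s['clock'],'q',s['qpos'].round(2))
                                                                                                                                       ^^^^^^^^^^^^^^^^^^
AttributeError: 'float' object has no attribute 'round'
```

>>> {"op": "apply_moves", "data": {
  "rows": "0.004 0 0.03 0;0 0 0.03 0;0 0 0.024 0;0 -0.028 0 0;0 -0.023 0 0;0 -0.023 0 0;0 -0.022 0.005 0;0 -0.021 0.008 0;0 0 0 0"
}}

```text
clock: 29.8
eef_pos: [566.9, 106.0, 219.6]
tcp_rot: [-3.139, 0.001, 1.429]
contact_force: [-0.5, -0.6, -0.3]
opening: -0.004
```

```bash
sed -i "s/s\['opening'\].round(3)/round(float(s['opening']),3)/" plan.py; python3 -c "
from plan import *
here()
im,d=r.grab_frame('scene'); t,_=r.grab_frame('top'); cv2.imwrite('pics/p5.png',np.hstack([cv2.resize(im[70:230,190:350],(400,400)),cv2.resize(t[110:270,140:300],(400,400))]))"
```

```text
box frame (np.float64(25.8), np.float64(-2.0), np.float64(219.6)) yaw 81.9 F [-0.5 -0.6 -0.3] op -0.004 t 29.8 q [0.18 0.29 1.75 0.   1.1  0.32]
```

View pics/p5.png

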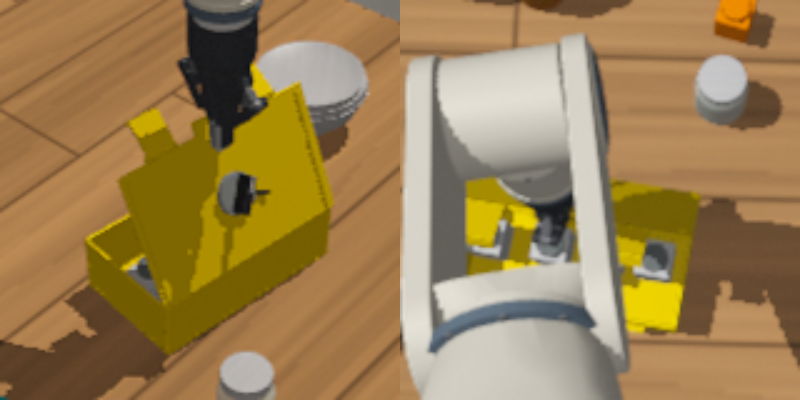

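The scene view (left half) shows the fingers at (220,130) behind the lid near its tab and the lid coming down, with the tins below. I carry on along the arc.

>>> {"op": "apply_moves", "data": {
  "rows": "0 -0.019 0.012 0;0 -0.018 0.013 0;0 -0.014 0.017 0;0 -0.013 0.0185 0;0 -0.008 0.0175 0;0 -0.007 0.017 0;0 -0.0045 0.022 0;0 0 0.012 0;0 0 0.006 0;0 0 0 0;0 0 0 0"
}}

```text
clock: 31.0
eef_pos: [487.9, 117.9, 86.8]
tcp_rot: [-3.141, 0.0, 1.428]
contact_force: [-11.8, -1.5, 27.8]
opening: -0.002
```

```bash
python3 -c "
from plan import *
here()"
```

```text
box frame (np.float64(-54.0), np.float64(-1.5), np.float64(86.8)) yaw 81.8 F [-11.8  -1.5  27.8] op -0.002 t 31.0 q [0.23 0.36 2.01 0.   0.77 0.38]
```

>>> {"op": "apply_moves", "data": {
  "rows": "0 0 -0.01 0;0 0 -0.03 0;0 0 -0.04 0;0 0 -0.04 0;0 -0.03 -0.02 0;0 -0.04 0 0;0 -0.04 0 0;-0.04 -0.02 0 0;-0.045 0 0 0;-0.045 0 0 0;-0.045 0 0 0;-0.045 0 0 0"
}}

```text
clock: 32.2
eef_pos: [328.3, -83.2, 226.0]
tcp_rot: [3.139, 0.0, 1.429]
contact_force: [0.8, -0.8, 0.1]
opening: 0.001
```

```bash
python3 -c "
from plan import *
here()
im,d=r.grab_frame('scene'); t,td=r.grab_frame('top')
K=lambda n,P:proj(n,P)
C=cloud('top',td); hsv=cv2.cvtColor(t,cv2.COLOR_BGR2HSV); Y=(hsv[...,0]>22)&(hsv[...,0]<35)&(hsv[...,1]>150)&(td>0)
P=C[Y]; B=np.array([inbox(p) for p in P])
lid=B[(abs(B[:,1])<130)&(B[:,0]>-80)&(B[:,0]<78)]
G=np.c_[lid[:,:2],np.ones(len(lid))]; print('plane',np.linalg.lstsq(G,lid[:,2],rcond=None)[0],lid[:,2].std())
for s in(75,-75):
    q=B[(abs(B[:,1]-s)<15)&(B[:,0]<-92)]; print('latch',s,len(q)); print(q[np.argsort(q[:,0])][::6])
for l in['latch_l_tip','latch_r_tip','vent_pointer','mark','vent_grip','latch_l_hinge','latch_r_hinge']:
    o=r.pinpoint('top',l); zz=87 if l!='vent_pointer' else 95
    print(l,[(round(x['conf'],2),inbox(ray('top',x['at'][1]*512,x['at'][0]*384,zz))) for x in o[:2]])
cv2.imwrite('pics/p6.png',np.hstack([cv2.resize(im[120:240,200:330],(400,370)),cv2.resize(t[150:255,150:264],(400,370),interpolation=cv2.INTER_CUBIC)]))"
```

```text
box frame (np.float64(-183.3), np.float64(-223.4), np.float64(226.0)) yaw 81.9 F [ 0.8 -0.8  0.1] op 0.001 t 32.2 q [-0.25 -0.12  2.19 -0.    1.07 -0.11]
plane [ 1.02094720e-04 -1.09775042e-03  8.76863029e+01] 2.450813551955955
latch 75 143
[[-130.7   88.8   -3.2]
 [-129.3   64.3   63.6]
 [-127.5   70.5   64.6]
 [-126.    61.3   67.9]
 [-124.2   67.7   67.3]
 [-122.3   73.6   69.3]
 [-120.9   65.2   68.1]
 [-119.1   88.7   71.2]
 [-117.7   61.8   74.3]
 [-115.7   69.    69.5]
 [-113.9   74.5   73.6]
 [-112.5   65.7   74.8]
 [-110.8   71.2   78.8]
 [-109.4   80.2   79.4]
 [-107.5   68.5   81.1]
 [-106.1   77.8   80.1]
 [-104.7   69.2   80.5]
 [-103.3   60.3   82.6]
 [-101.5   66.3   83.8]
 [ -99.6   72.8   82.6]
 [ -98.2   64.3   82.3]
 [ -96.4   88.    83.2]
 [ -95.1   60.8   89.3]
 [ -93.4   84.3   90.1]]
latch -75 161
[[-135.4  -83.8   -3.7]
 [-133.9  -64.4   69.8]
 [-131.6  -61.2   71.8]
 [-130.2  -69.7   71.6]
 [-128.4  -63.9   76.2]
 [-127.   -72.6   79.5]
 [-125.5  -81.    78.2]
 [-124.1  -89.7   81. ]
 [-122.3  -65.8   77.8]
 [-120.9  -74.4   78.9]
 [-119.5  -82.9   79.3]
 [-1
[... 285 characters left out ...]
[ -98.7  -88.4   88.2]
 [ -97.   -64.9   89.5]
 [ -95.   -76.1   88.4]
 [ -93.6  -84.6   88. ]]
latch_l_tip [(0.63, (np.float64(-129.8), np.float64(71.8), np.float64(87.0)))]
latch_r_tip [(0.5, (np.float64(-122.4), np.float64(-76.9), np.float64(87.0)))]
vent_pointer [(0.7, (np.float64(-17.8), np.float64(13.4), np.float64(95.0)))]
mark [(0.87, (np.float64(16.8), np.float64(31.6), np.float64(87.0)))]
vent_grip [(0.53, (np.float64(-3.7), np.float64(-1.2), np.float64(87.0)))]
latch_l_hinge [(0.58, (np.float64(-90.8), np.float64(80.5), np.float64(87.0))), (0.32, (np.float64(-3.6), np.float64(3.5), np.float64(87.0)))]
latch_r_hinge [(0.75, (np.float64(-99.8), np.float64(-72.8), np.float64(87.0)))]
```

View pics/p6.png

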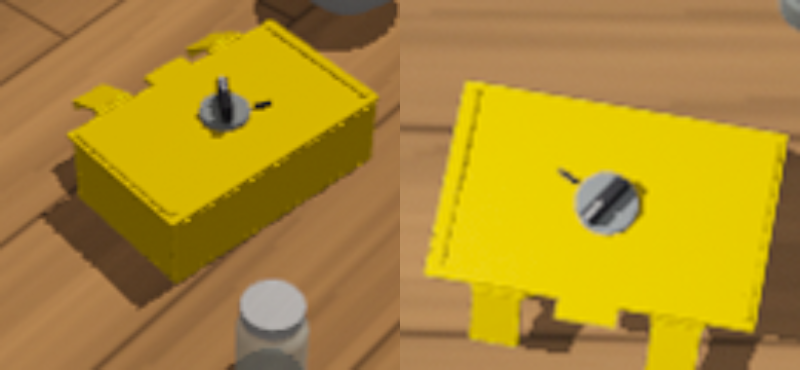

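Lid is shut: its top plane is level at 87.7 mm. Both latches droop outwards, tips at box x of about -130 and -134 and z of 63 and 70. The knob pointer is at about 0.7 rad, pointing lower left in the right half, with the mark at (567,175). Now the exact knob angle.

```bash
cat > knob.py <<'E'
from plan import *
def knob():
    A1=[];
    for _ in range(3):
        t,d=r.grab_frame('top'); C=cloud('top',d); hsv=cv2.cvtColor(t,cv2.COLOR_BGR2HSV)
        u0,v0=proj('top',[*bx(-3,0),100]).astype(int); s=np.s_[v0-20:v0+20,u0-20:u0+20]
        P=C[s].reshape(-1,3); H=hsv[s].reshape(-1,3); B=np.array([inbox(p) for p in P])
        g=H[:,1]<110; bar=B[g&(B[:,2]>106)&(B[:,2]<125)]
        disc=B[g&(B[:,2]>92)&(np.hypot(B[:,0]+3,B[:,1])<32)]
        X=bar[:,:2]-bar[:,:2].mean(0); w=np.linalg.svd(X)[2][0]
        ang=np.arctan2(w[1],-w[0])%np.pi
        blk=B[(H[:,2]<60)&(B[:,2]<93)&(B[:,2]>80)]
        dist=np.hypot(blk[:,0]+3,blk[:,1]); mk=blk[(dist>30)]
        m=mk[:,:2].mean(0) if len(mk) else None
        print('bar angle',ang.round(3),'n',len(bar),'c',bar.mean(0).round(1),'disc c',(disc.min(0)+disc.max(0))/2,'mark',m,None if m is None else np.arctan2(m[1],-(m[0]+3)).round(3))
    return t
if __name__=='__main__':
    knob(); go(*bx(-3,0),150,131.8)
E
python3 knob.py
```

```text
bar angle 0.582 n 76 c [ -4.   -0.3 116.6] disc c [-3.700e+00 -5.000e-02  1.075e+02] mark None None
bar angle 0.589 n 76 c [ -4.   -0.5 116.6] disc c [ -3.7   -0.35 106.8 ] mark None None
bar angle 0.591 n 78 c [ -3.7  -0.6 116.2] disc c [-3.5500e+00  1.0000e-01  1.0695e+02] mark None None
 turn -49.8 then tx,ty,tz mm 3.2 285.3 74.7 | now [328.1 -80.5 224.7] 82.0 q6 -0.11 t 32.8 open -0.001
```

>>> {"op": "apply_moves", "data": {
  "rows": "0 0 0 -7.97;0 0 0 -7.97;0 0 0 -7.97;0 0 0 -7.97;0 0 0 -7.97;0 0 0 -7.97;0 0 0 -7.97;0 0 0 0",
  "jaw": 0.05
}}

```text
clock: 33.6
eef_pos: [327.9, -80.8, 224.7]
tcp_rot: [-3.142, -0.0, 2.405]
contact_force: [0.1, -0.4, -0.0]
opening: 0.584
```

```bash
python3 -c "
from plan import *
go(*bx(-3.6,-.3),160,137.8)"
```

```text
turn 0.0 then tx,ty,tz mm -26.2 283.9 64.7 | now [327.9 -80.8 224.7] 137.8 q6 -1.08 t 33.6 open 0.584
```

>>> {"op": "apply_moves", "data": {
  "rows": "-0.0037 0.0406 0.009 0;-0.0037 0.0406 0.009 0;-0.0037 0.0406 0.009 0;-0.0037 0.0406 0.009 0;-0.0037 0.0406 0.009 0;-0.0037 0.0406 0.009 0;-0.0037 0.0406 0.009 0;0 0 0 0;0 0 0 0;0 0 0 0"
}}

```text
clock: 34.6
eef_pos: [537.6, 111.0, 161.6]
tcp_rot: [-3.141, -0.001, 2.401]
contact_force: [-0.1, 1.1, -0.0]
opening: 0.58
```

```bash
python3 -c "
from plan import *
go(*bx(-3.6,-.3),99,137.8);here()"
```

```text
turn -0.3 then tx,ty,tz mm 0.3 1.0 62.6 | now [537.6 111.  161.6] 137.5 q6 -0.63 t 34.6 open 0.58
box frame (np.float64(-3.9), np.float64(-1.3), np.float64(161.6)) yaw 137.5 F [-0.1  1.1 -0. ] op 0.58 t 34.6 q [ 0.2   0.32  1.86 -0.    0.97 -0.63]
```

Descend to TCP z of about 99, above the disc at 95, and grip gently.

>>> {"op": "apply_moves", "data": {
  "rows": "0 0.001 0.03 0;0 0 0.02 0;0 0 0.012 0;0 0 0 0;0 0 0 0"
}}

```text
clock: 35.1
eef_pos: [539.3, 111.7, 100.4]
tcp_rot: [3.141, 0.0, 2.401]
contact_force: [0.5, 0.4, 0.3]
opening: 0.582
```

>>> {"op": "apply_moves", "data": {
  "rows": "0 0 0 0;0 0 0 0;0 0 0 0;0 0 0 0;0 0 0 0;0 0 0 0",
  "jaw": 0,
  "squeeze": 40
}}

```text
clock: 35.7
eef_pos: [540.4, 112.7, 100.8]
tcp_rot: [3.139, 0.001, 2.402]
contact_force: [1.9, 4.9, 6.4]
opening: 0.132
```

```bash
python3 -c "
from plan import *
here(); print(r.sense()['wrist_torque'])"
```

```text
box frame (np.float64(-1.3), np.float64(0.8), np.float64(100.8)) yaw 137.6 F [1.9 4.9 6.4] op 0.132 t 35.7 q [ 0.2   0.4   1.9   0.    0.84 -0.63]
[ 0.64114959 -0.23025822 -0.07759413]
```

>>> {"op": "apply_moves", "data": {
  "rows": "0 0 0 8;0 0 0 8;0 0 0 8;0 0 0 8;0 0 0 8;0 0 0 8;0 0 0 8;0 0 0 8;0 0 0 8;0 0 0 8;0 0 0 0.4;0 0 0 0"
}}

```text
clock: 36.9
eef_pos: [537.4, 112.4, 100.6]
tcp_rot: [-3.139, 0.001, 0.998]
contact_force: [-10.0, 2.6, 16.6]
opening: 0.125
```

```bash
python3 -c "
from plan import *
here(); print(r.sense()['wrist_torque'])"
```

```text
box frame (np.float64(-4.2), np.float64(0.1), np.float64(100.6)) yaw 57.2 F [-10.    2.6  16.6] op 0.125 t 36.9 q [0.2  0.4  1.9  0.   0.84 0.77]
[ 0.65138003  1.66732141 -0.08654068]
```

>>> {"op": "apply_moves", "data": {
  "rows": "0 0 0 0;0 0 0 0;0 0 0 0;0 0 0 0;0 0 -0.02 0;0 0 -0.04 -8.2;0 0 -0.02 -8.2;0 0 0 -8.2;0.0375 -0.03 0 0;0.0375 -0.04 0 0;0 -0.045 0 0;0 -0.045 0 0",
  "jaw": 0.05
}}

```text
clock: 38.1
eef_pos: [393.0, 205.8, 179.4]
tcp_rot: [-3.141, 0.0, 1.429]
contact_force: [0.2, 1.6, -0.0]
opening: 0.586
```

>>> {"op": "apply_moves", "data": {
  "rows": "0 -0.03 0 0;0 0 0 0;0 0 0 0",
  "jaw": 0
}}

```text
clock: 38.4
eef_pos: [364.9, 209.7, 180.0]
tcp_rot: [3.141, -0.0, 1.43]
contact_force: [0.4, 0.3, 0.3]
opening: 0.08
```

```bash
python3 -c "
from knob import *
here()
t=knob(); cv2.imwrite('pics/p7.png',cv2.resize(t[150:255,150:264],(500,460),interpolation=cv2.INTER_CUBIC))"
```

```text
box frame (np.float64(-188.9), np.float64(71.8), np.float64(180.0)) yaw 81.9 F [0.4 0.3 0.3] op 0.08 t 38.4 q [ 0.52  0.1   2.1  -0.    0.94  0.66]
bar angle 1.98 n 71 c [ -3.3  -1.1 117.4] disc c [ -3.25  -0.35 107.1 ] mark None None
bar angle 1.98 n 71 c [ -3.3  -1.1 116.9] disc c [ -3.25   0.65 107.05] mark None None
bar angle 1.978 n 70 c [ -3.3  -1.2 116.6] disc c [-3.3000e+00  5.0000e-02  1.0685e+02] mark None None
```

View pics/p7.png

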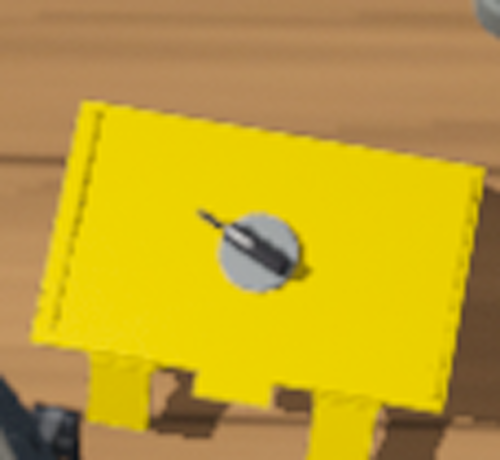

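The white pointer at (238,237) lines up with the mark at (205,213), and the measured angle is 1.98. Next is the left latch: push it down and in along its arc.

>>> {"op": "apply_moves", "data": {
  "rows": "0.003 0.02 0 0;0 0.029 0.03 0;0 0 0.03 0;0 0 0.02 0;0 0 0.0275 0;0 0.005 0.01 0;0 0.008 0.0085 0;0 0.01 0.0055 0;0 0.007 0.002 0;0 0.004 0 0;0 0 0 0;0 0 0 0"
}}

```text
clock: 39.75
eef_pos: [444.4, 200.9, 46.2]
tcp_rot: [-3.136, 0.001, 1.427]
contact_force: [-17.3, 10.8, 3.4]
opening: -0.001
```

```bash
python3 -c "
from plan import *
here()"
```

```text
box frame (np.float64(-108.9), np.float64(74.4), np.float64(46.2)) yaw 81.8 F [-17.3  10.8   3.4] op -0.001 t 39.75 q [0.42 0.42 2.06 0.   0.67 0.56]
```

>>> {"op": "apply_moves", "data": {
  "rows": "0 0.002 0 0;0 0 0 0;0 -0.02 0 0;0 -0.03 0 0;0 -0.03 -0.03 0;0 -0.02 -0.04 0;-0.02 0 -0.04 0;-0.04 0 0 0;-0.045 0 0 0;-0.045 0 0 0;0 0 0 0"
}}

```text
clock: 40.85
eef_pos: [329.2, 62.2, 157.3]
tcp_rot: [3.139, 0.0, 1.423]
contact_force: [0.6, 0.3, 0.1]
opening: -0.001
```

```bash
cat > lat.py <<'E'
from plan import *
def lat():
    t,td=r.grab_frame('top'); C=cloud('top',td); hsv=cv2.cvtColor(t,cv2.COLOR_BGR2HSV); Y=(hsv[...,0]>20)&(hsv[...,0]<36)&(hsv[...,1]>130)&(td>0)
    B=np.array([inbox(p) for p in C[Y]])
    for s in(75,-75):
        q=B[(abs(B[:,1]-s)<15)&(B[:,0]<-88)&(B[:,2]>15)]; print('latch',s,len(q),'min x',q[:,0].min() if len(q) else None, 'zmin',q[:,2].min() if len(q) else None); print(q[np.argsort(q[:,0])][::8][:8].tolist())
    return t
E
python3 -c "
from lat import *
here(); t=lat()
cv2.imwrite('pics/p8.png',cv2.resize(t[150:265,140:270],(650,575),interpolation=cv2.INTER_CUBIC))"
```

```text
box frame (np.float64(-203.2), np.float64(-79.3), np.float64(157.3)) yaw 81.6 F [0.6 0.3 0.1] op -0.001 t 40.85 q [ 0.18 -0.01  2.28 -0.    0.87  0.33]
latch 75 28 min x -94.3 zmin 49.0
[[-94.3, 77.6, 78.7], [-93.2, 85.3, 85.3], [-91.0, 70.3, 89.4], [-89.1, 76.7, 89.0]]
latch -75 167 min x -133.9 zmin 70.5
[[-133.9, -82.4, 75.9], [-131.6, -61.3, 73.5], [-129.7, -72.7, 73.9], [-127.5, -69.8, 79.6], [-125.0, -83.8, 76.7], [-122.8, -80.8, 82.9], [-120.4, -77.3, 80.3], [-118.6, -88.8, 83.5]]
```

View pics/p8.png

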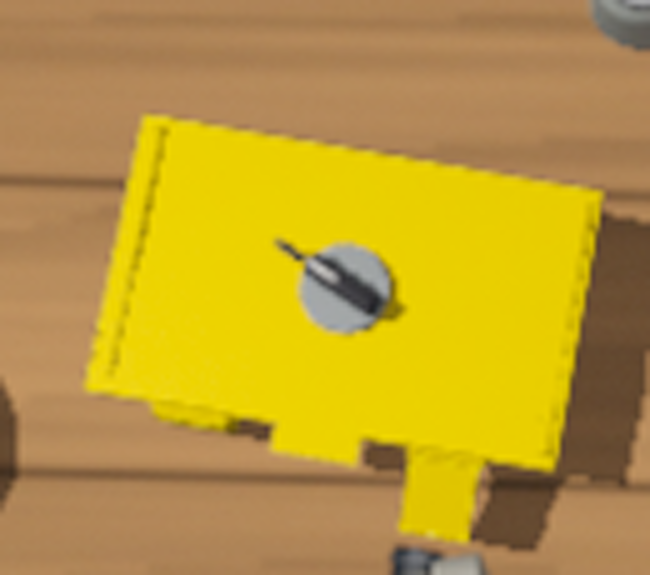

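The left latch now hangs at the front wall, at about (190,415). The right one still sticks out at (440,500). Same arc for the right.

>>> {"op": "apply_moves", "data": {
  "rows": "0.004 0.033 0.01 0;0 0.03 0.02 0;0 0 0.027 0;0 0 0.0275 0;0 0.005 0.01 0;0 0.008 0.0085 0;0 0.01 0.0055 0;0 0.007 0.002 0;0 0.004 0 0;0 0.001 0 0;0 0.001 0 0;0 0 0 0"
}}

```text
clock: 42.1
eef_pos: [423.3, 56.8, 45.8]
tcp_rot: [-3.133, 0.0, 1.427]
contact_force: [-20.2, 13.4, 11.5]
opening: -0.002
```

```bash
python3 -c "
from plan import *
here()"
```

```text
box frame (np.float64(-109.3), np.float64(-71.2), np.float64(45.8)) yaw 81.8 F [-20.2  13.4  11.5] op -0.002 t 42.1 q [0.13 0.35 2.18 0.   0.62 0.27]
```

>>> {"op": "apply_moves", "data": {
  "rows": "0 0.002 0 0;0 0.001 0 0;0 0 0 0;0 -0.02 0 0;0 -0.03 0 0;0 -0.03 -0.03 0;0 -0.02 -0.04 0;-0.02 0 -0.04 0;-0.045 0 0 0;-0.045 0 0 0;-0.045 0 0 0;-0.045 0 0 0"
}}

```text
clock: 43.3
eef_pos: [304.5, -130.7, 157.5]
tcp_rot: [3.137, 0.001, 1.429]
contact_force: [0.5, -0.2, 1.3]
opening: 0.0
```

```bash
python3 -c "
from knob import *
from lat import *
here(); t=lat(); knob()
s,sd=r.grab_frame('scene')
# model: lower outer edge pixel of flap vs latch angle
for y in(75,-75):
    for f in(0,.1,.3): print(y,f,proj('top',[*bx(-89-46*np.sin(f)-2.5*np.cos(f),y),84-46*np.cos(f)+2.5*np.sin(f)]).round(1))
    o=r.pinpoint('top','latch_l_tip' if y>0 else 'latch_r_tip'); print([(x['conf'],round(x['at'][1]*512,1),round(x['at'][0]*384,1)) for x in o[:2]])
    u,v=proj('top',[*bx(-92,y),60]); u=int(u); v=int(v)
    print('v0',v-6,[tuple(t[i,u]) for i in range(v-6,v+10)])
cv2.imwrite('pics/p9.png',cv2.resize(t[220:265,150:260],(780,320),interpolation=cv2.INTER_CUBIC))"
```

```text
box frame (np.float64(-200.1), np.float64(-273.7), np.float64(157.5)) yaw 81.9 F [ 0.5 -0.2  1.3] op 0.0 t 43.3 q [-0.41 -0.02  2.29 -0.    0.87 -0.27]
latch 75 28 min x -94.5 zmin 52.2
[[-94.5, 69.4, 58.6], [-93.3, 66.9, 89.6], [-91.0, 70.2, 90.1], [-89.1, 76.8, 88.5]]
latch -75 32 min x -94.8 zmin 44.4
[[-94.8, -82.3, 44.4], [-93.9, -63.9, 82.6], [-91.8, -61.0, 88.3], [-89.9, -72.2, 86.9]]
bar angle 1.989 n 70 c [ -3.3  -1.4 116.5] disc c [-3.200e+00  5.000e-02  1.072e+02] mark None None
bar angle 1.985 n 72 c [ -3.5  -1.4 117.2] disc c [ -3.35   0.35 107.05] mark None None
bar angle 1.976 n 70 c [ -3.3  -1.1 116.9] disc c [-3.6000e+00  5.0000e-02  1.0785e+02] mark None None
75 0 [180.6 234.2]
75 0.1 [180.2 235.7]
75 0.3 [179.5 238.6]
[(0.69, 199.1, 203.9), (0.38, 181.5, 235.6)]
v0 227 [(np.uint8(11), np.uint8(211), np.uint8(237)), (np.uint8(6), np.uint8(211), np.uint8(236)), (np.uint8(17), np.uint8(212), np.uint8(237)), (np.uint8(9), np.uint8(213), np.uint8(237)), (np.uint8(0), np.uint8(188), np.uint8(213)), (np.uint8(0), np.uint8(193), np.uint8(220)), (np.uint8(0), np.uint8(195),
[... 572 characters left out ...]
), np.uint8(233)), (np.uint8(0), np.uint8(207), np.uint8(233)), (np.uint8(0), np.uint8(207), np.uint8(233)), (np.uint8(0), np.uint8(208), np.uint8(234)), (np.uint8(0), np.uint8(192), np.uint8(219)), (np.uint8(0), np.uint8(197), np.uint8(224)), (np.uint8(0), np.uint8(190), np.uint8(216)), (np.uint8(0), np.uint8(155), np.uint8(181)), (np.uint8(42), np.uint8(117), np.uint8(146)), (np.uint8(63), np.uint8(101), np.uint8(136)), (np.uint8(60), np.uint8(95), np.uint8(129)), (np.uint8(71), np.uint8(109), np.uint8(147)), (np.uint8(86), np.uint8(129), np.uint8(172)), (np.uint8(89), np.uint8(134), np.uint8(177)), (np.uint8(88), np.uint8(135), np.uint8(179)), (np.uint8(90), np.uint8(137), np.uint8(180))]
```

View pics/p9.png

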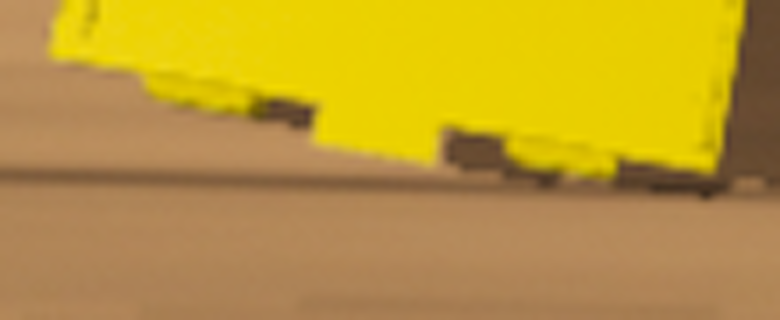

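```bash
python3 -c "
from plan import *
t=np.mean([r.grab_frame('top')[0].astype(float) for _ in range(4)],0)
sat=t[...,2]-t[...,0]  # yellow: R-B large
def edge(y,x,z):
    u,v=proj('top',[*bx(x,y),z]); cols=[]
    for du in(-3,-2,-1,0,1,2,3):
        p=np.array([cv2.getRectSubPix(sat.astype(np.float32),(1,1),(float(u+du),float(v+k*.1)))[0,0] for k in range(-50,60)])
        i=np.argmax(p<150); cols.append(v-5+.1*i - (v) - du*0.17*0)
    return np.round(np.median(cols),2)
print('px row edge minus predicted:')
for y in(118,105,-105,-118): print('lid edge',y,edge(y,-86,85.5))
for y in(-15,0,15): print('tab',y,edge(y,-102,85.5))
for y in(66,75,84,-66,-75,-84): print('latch tip',y,edge(y,-91.5,38))
"
```

```text
px row edge minus predicted:
lid edge 118 0.2
lid edge 105 0.2
lid edge -105 0.6
lid edge -118 0.5
tab -15 0.1
tab 0 0.3
tab 15 0.3
latch tip 66 0.4
latch tip 75 0.9
latch tip 84 0.9
latch tip -66 1.1
latch tip -75 1.1
latch tip -84 1.0
```

Both tips measure about 0.04 rad from fully closed, which is inside 0.1 but with little margin against pixel noise. I give each latch one more firm push low on the flap.

>>> {"op": "apply_moves", "data": {
  "rows": "0.04 0 0 0;0.04 0 0 0;0.04 0.02 0 0;0.04 0.02 0.03 0;0.039 0.02 0.04 0;0 0 0.03 0;0 0 0.0145 0;0 0.014 0 0;0 0.012 0 0;0 0.005 0 0;0 0.003 0 0;0 0 0 0"
}}

```text
clock: 45.05
eef_pos: [419.6, 46.9, 50.4]
tcp_rot: [3.14, -0.0, 1.428]
contact_force: [-0.5, 1.1, 0.1]
opening: -0.001
```

```bash
python3 -c "
from plan import *
here()"
```

```text
box frame (np.float64(-111.5), np.float64(-81.5), np.float64(50.4)) yaw 81.8 F [-0.5  1.1  0.1] op -0.001 t 45.05 q [0.11 0.33 2.2  0.   0.61 0.25]
```

>>> {"op": "apply_moves", "data": {
  "rows": "0 -0.003 0.008 0;0 0.004 0 0;0 0.003 0 0;0 0.003 0 0;0 0 0 0"
}}

```text
clock: 45.55
eef_pos: [416.6, 46.9, 41.7]
tcp_rot: [-3.126, 0.001, 1.427]
contact_force: [-35.2, 15.7, 53.5]
opening: 0.002
```

>>> {"op": "apply_moves", "data": {
  "rows": "0 -0.03 0 0;0.04 0 0 0;0.04 0 0 0;0.04 0 0 0;0.036 0 0 0;0 0 0 0;0 0.02 0 0;0 0.008 0 0;0 0.003 0 0;0 0 0 0"
}}

```text
clock: 46.55
eef_pos: [439.0, 199.3, 41.7]
tcp_rot: [-3.125, 0.005, 1.426]
contact_force: [-44.8, 14.5, 50.7]
opening: -0.005
```

```bash
python3 -c "
from plan import *
here()"
```

```text
box frame (np.float64(-114.0), np.float64(72.1), np.float64(41.7)) yaw 81.7 F [-44.8  14.5  50.7] op -0.005 t 46.55 q [0.42 0.42 2.06 0.01 0.67 0.56]
```

>>> {"op": "apply_moves", "data": {
  "rows": "0 -0.01 0 0;0 -0.03 0 0;0 -0.03 0 0;0 -0.03 -0.03 0;-0.03 -0.02 -0.04 0;-0.045 0 -0.04 0;-0.045 0 0 0;-0.045 0 0 0;-0.045 0 0 0;-0.045 0 0 0;-0.045 0 0 0;-0.045 0 0 0"
}}

```text
clock: 47.75
eef_pos: [282.0, -116.2, 141.8]
tcp_rot: [3.141, 0.0, 1.428]
contact_force: [0.9, 0.6, 0.6]
opening: -0.0
```

```bash
python3 -c "
from knob import *
from lat import *
here(); lat(); knob()
t=np.mean([r.grab_frame('top')[0].astype(float) for _ in range(4)],0)
sat=t[...,2]-t[...,0]
def edge(y,x,z):
    u,v=proj('top',[*bx(x,y),z]); c=[]
    for du in range(-3,4):
        p=np.array([cv2.getRectSubPix(sat.astype(np.float32),(1,1),(float(u+du),float(v+k*.1)))[0,0] for k in range(-50,60)])
        c.append(-5+.1*np.argmax(p<150))
    return np.round(np.median(c),2)
for y in(115,-115): print('lid edge',y,edge(y,-86,85.5))
for y in(66,75,84,-66,-75,-84): print('latch tip',y,edge(y,-91.5,38))
s,sd=r.grab_frame('scene')
t=t.astype(np.uint8)
cv2.imwrite('pics/p10.png',np.hstack([cv2.resize(s[100:260,140:350],(420,320)),cv2.resize(t[150:265,140:270],(362,320))]))"
```

```text
box frame (np.float64(-224.4), np.float64(-262.6), np.float64(141.8)) yaw 81.8 F [0.9 0.6 0.6] op -0.0 t 47.75 q [-0.4  -0.03  2.35 -0.    0.83 -0.25]
latch 75 29 min x -94.3 zmin 48.8
[[-94.3, 83.1, 65.4], [-93.3, 67.2, 88.3], [-91.3, 73.8, 86.5], [-89.6, 61.6, 91.1]]
latch -75 33 min x -94.8 zmin 41.6
[[-94.8, -75.7, 82.1], [-94.1, -64.1, 85.9], [-91.9, -61.1, 90.0], [-89.9, -89.8, 90.0], [-88.1, -83.8, 91.1]]
bar angle 1.977 n 70 c [ -3.3  -1.1 117.2] disc c [ -4.    -0.35 106.95] mark None None
bar angle 1.984 n 72 c [ -3.5  -1.4 117.1] disc c [-3.50e+00 -5.00e-02  1.07e+02] mark None None
bar angle 1.986 n 72 c [ -3.4  -1.3 116.7] disc c [ -3.1    0.3  107.05] mark None None
lid edge 115 0.2
lid edge -115 0.4
latch tip 66 0.4
latch tip 75 0.9
latch tip 84 0.9
latch tip -66 1.1
latch tip -75 1.1
latch tip -84 1.0
```

View pics/p10.png

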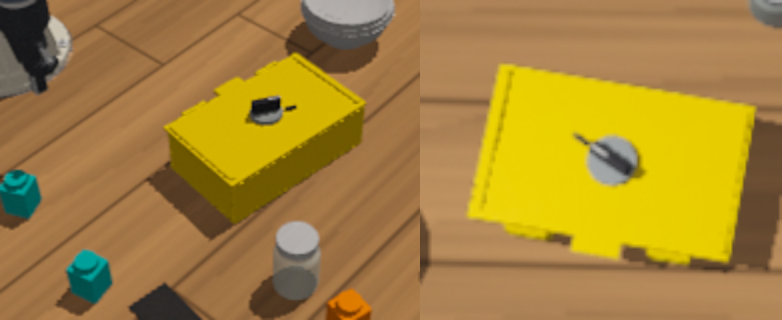

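The second push changed nothing, so both latches are at their stops. The lid is flat, the pointer is on the mark, and the gripper is clear at the upper left. Handing in.

```bash
python3 -c "
from rig import r
print(r.sign_off())"
```

```text
the job is handed in; nothing more can be done
None
```

The job is handed in at about 49 s of the 200 s allowed. All four grey square spice tins are in the box, the lid is shut, both latches are closed, and the vent knob faces the black mark. The turquoise and orange look-alikes and the other things were left alone.

Last checks:
- **Tins:** all four were seen upright inside the box before the lid was shut. One had been knocked sideways against the end wall, but stayed inside.
- **Lid:** measured after closing, its top was level at 87.7 mm, against 87 mm for shut. It still looked flat in the last picture.
- **Vent knob:** the bar read 1.98 rad, against a target of 2.00 ± 0.12. The white pointer lines up with the rib in the picture.
- **Latches:** both tips read about 0.04 rad from closed, within the 0.1 limit. This is the check I am least sure of, because image noise is about 0.03 rad. A second push on each changed nothing, so they appear to be at their stops. In that push the fingers met something about 5 mm short of where they stopped the first time, with up to about 70 N on the wrist (the limit is 120 N). I did not find out what it was.
- **Other checks:** nothing was touching the gripper at the end. Salt, jar and mortar measured unmoved in the scans up to the lid closing. Cup and spatula were never measured, and none of the bystanders was measured after that.

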